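# Line up the sample jars by size on the tray

### The arm

A 7-joint arm with a two-finger parallel gripper is mounted at the origin on the work surface. World frame = base frame: x ahead of the robot, y to its left, z up, the work surface at z = 0. Lengths are in m, angles in rad, forces in N, time in s.
With the tool pointing down it reaches from about 0.425 to 0.875 m from the base axis. Payload 8.4 kg.
Tool frame: the origin (TCP) lies at the very end of the fingers, on their centre line; the grasp point (between the pads) lies 19 mm behind it; z points along the fingers, y is the line along which they close (so a half turn about z gives the same grasp; the last joint's range is limited). The gripper opens to 85 mm and grips with 20 to 120 N. Pads are 22 mm wide; open, the fingers measure 114 mm over their backs; the gripper's body (76 mm by 85 mm) begins 54 mm behind the grasp point. The pads swing forward as they close: fully open they stand 13 mm farther back than shut.
Start: joints at [1.078, 0.333, 0.04, 1.465, -0.013, 1.343, -0.059], TCP at [0.249, -0.6, 0.208] pointing down, gripper open.
Joint ranges: [-2.58, 2.58], [-0.38, 2.09], [-1.3, 1.39], [0.25, 2.4], [-1.5, 4.64], [0.08, 2.09], [-2.65, 2.65]. Speed limits (rad/s): [2.22, 2.22, 2.79, 2.79, 3.14, 3.14, 3.14].

### API

Orientations are given as [roll, pitch, yaw] about the fixed x, y, z axes, in that order (R = Rz(yaw) Ry(pitch) Rx(roll)).
In Python, from bench import r, read_camera, ticket, finder gives the robot as it stands.
- The arm moves only by the tool play_rows, never from a script. Its argument "moves" is a list of rows, each an object with "travel": the shift along the tool's x, y, z in units of 0.15 m (1.0 is 0.15 m), a list of three; "rot": the turn, a rotation vector about the tool's x, y, z in units of pi rad (1.0 is pi rad), a list of three; "claw": the opening, from 0 (shut) to 1 (fully open). In form: [{"travel": [x, y, z], "rot": [wx, wy, wz], "claw": claw}, ...]. A call has 1 to 20 rows; each row is the pose to reach, as a shift and turn from the pose commanded when the call began, along the tool's axes at that moment, turning the shorter way round; what a row does not reach only later rows make up. A row lasts 1/8 s, in which the tool goes at most 62.5 mm and 10.7 degrees, less where a joint would pass 70% of its speed; a pose out of reach is approached as far as the arm can. A call with a number of a shift or a turn outside -1 to 1 is refused whole. A call with a gripper value outside its range is refused whole. The fingers move at their own pace and stop on an object; the grip force is fixed at half the most. Time passes only in rows, so rows that repeat a pose let the fingers close. It gives the time, the measured TCP pose, the force, the opening and the grip force at its end, in the units of the state.
- r.get_state(): the state, without advancing time (a new reading comes with each control period).
- read_camera(name): name is "scene" or "side" or "wrist"; returns a dict with "frame" (384x512x3 uint8, red, green, blue), "mtx" (3x3 intrinsics, pixels), "dist" ([k1, k2, p1, p2, k3] as OpenCV has them; the pictures are not rectified), "rvec" (rotation vector, rad) and "tvec" (3), from world to camera coordinates, as OpenCV has them. Camera axes: x right, y down, z forward; pixel columns grow to the right and rows downward; lengths in m; the calibration is good to about 2 mm. A picture is of the moment at which its call begins. There is no depth.
- ticket.finish_job(): hands the job in; it is judged then, once.
Trained networks look in the newest picture that a camera, given by its name, has taken for a name from the list of things; names that differ only in an ending like _2 or _b are one class to them, and where a whole thing is asked for, a point or a joint stands for the part that bears it (a point fixed in the world has none). Each returns a list of dicts, best first, with "conf" (0 to 1); they miss things now and then, are a little off and sometimes report something else, mostly with a low value. They report only what shows in the picture. A call takes as long as a camera call. They do not tell look-alikes from the thing itself.
- finder.trace(label, camera): "region" (384x512 bool, what is visible of it) and "extent" ([left, top, width, height] in pixels, round what is visible of it).
The state is a dict: "time": time; "joint_positions": joint angles; "joint_velocities": joint speeds; "tau": joint torques, N m; "ee_pos": TCP position; "orientation": TCP orientation; "contact_force": force on the tool from outside, world axes, zero at the start; "ft_torque": the same for the moment, N m; "gripper_width": finger opening in m; "grasp_force": force on a finger pad.
Only numpy, scipy, OpenCV 4.12 (cv2) and the standard library are available. Lean on these libraries where they do the work, as an engineer would, in place of code of your own. Each camera call takes 0.05 s, during which the arm holds its last target. There are 200 camera calls.

### The job

Line up the four white screw-cap sample jars in order of size on the aluminium tray, one upright in the middle of each black pad, with the smallest jar next to the blue cool box and the largest at the far end by the test-tube rack. Keep the jars upright, never tipping one over, and leave the glass beaker standing where it is.

Things in the scene. Friction and masses are not known exactly. Their poses are not given: they have to be found in the camera images.
- jar_a_mid (a point): centre, half-way up, of the smallest of four white plastic screw-cap sample jars: round, 32 mm in diameter and 52 mm tall over the cap, straight-sided up to 34 mm above its foot, the cap 28 mm across; z axis up along the jar. It starts standing on the bench (z = 0)
- jar_b_mid (a point): centre, half-way up, of the second smallest of four white plastic screw-cap sample jars: round, 42 mm in diameter and 66 mm tall over the cap, straight-sided up to 48 mm above its foot, the cap 36 mm across; z axis up along the jar. It starts standing on the bench (z = 0)
- jar_c_mid (a point): centre, half-way up, of the second largest of four white plastic screw-cap sample jars: round, 52 mm in diameter and 80 mm tall over the cap, straight-sided up to 62 mm above its foot, the cap 45 mm across; z axis up along the jar. It starts standing on the bench (z = 0)
- jar_d_mid (a point): centre, half-way up, of the largest of four white plastic screw-cap sample jars: round, 62 mm in diameter and 94 mm tall over the cap, straight-sided up to 76 mm above its foot, the cap 53 mm across; z axis up along the jar. It starts standing on the bench (z = 0)
- pad_1_top (a point): centre of the top of one of four identical round black rubber pads (60 mm in diameter, 4 mm thick, top 12 mm above the bench) that stand in a straight row, 85 mm from centre to centre, on a flat aluminium tray 80 x 345 x 8 mm; which of the four names is where in the row is drawn anew each time; z axis up
- pad_2_top (a point): centre of the top of one of four identical round black rubber pads (60 mm in diameter, 4 mm thick, top 12 mm above the bench) that stand in a straight row, 85 mm from centre to centre, on a flat aluminium tray 80 x 345 x 8 mm; which of the four names is where in the row is drawn anew each time; z axis up
- pad_3_top (a point): centre of the top of one of four identical round black rubber pads (60 mm in diameter, 4 mm thick, top 12 mm above the bench) that stand in a straight row, 85 mm from centre to centre, on a flat aluminium tray 80 x 345 x 8 mm; which of the four names is where in the row is drawn anew each time; z axis up
- pad_4_top (a point): centre of the top of one of four identical round black rubber pads (60 mm in diameter, 4 mm thick, top 12 mm above the bench) that stand in a straight row, 85 mm from centre to centre, on a flat aluminium tray 80 x 345 x 8 mm; which of the four names is where in the row is drawn anew each time; z axis up
- cooler: small blue cool box with a white lid and a bow handle on top, 74 x 74 mm, 82 mm tall over the handle, fixed to the bench at one end of the row of pads, in line with it; its centre is 125 mm from the centre of the nearest pad. It may be at either end; a steel test-tube rack, 70 x 70 mm and 79 mm tall, stands likewise at the other end. Origin at the centre of its underside
- beaker: empty glass beaker, 58 mm in diameter, 75 mm tall, standing loose on the bench among the jars, as does a brown glass bottle 48 mm in diameter and 85 mm tall that has no part in the job. The jars, beaker and bottle stand in one loose row along y, at least 96 mm from centre to centre; origin at the centre of its underside, z axis up
Things that resemble listed ones, but are neither listed nor needed, are in the scene too. What is shaped like the part that bears jar_a_mid but brown or purple is not meant.

How it is judged:
At the end, for the whole second after the job is handed in: Each jar upright (0.1 rad), centred within 14 mm on a pad, in order of size from the smallest next to the cool box to the largest on the pad farthest from it; all released and at rest; the beaker upright within 30 mm of where it started ((horizontal distance between jar_a_mid and pad_1_top below 0.014 m or horizontal distance between jar_a_mid and pad_2_top below 0.014 m or horizontal distance between jar_a_mid and pad_3_top below 0.014 m or horizontal distance between jar_a_mid and pad_4_top below 0.014 m) and horizontal distance between jar_a_mid and cooler between 0.1 and 0.15 m and height (world z) of jar_a_mid between 0.033 and 0.043 m and angle between each of jar_a_mid, jar_b_mid, jar_c_mid, jar_d_mid's own z axis and vertical below 0.1 rad and linear speed of each of jar_a, jar_b, jar_c, jar_d below 0.02 m/s and contact force between the fingers and jar_a below 0.05 N and (horizontal distance between jar_b_mid and pad_1_top below 0.014 m or horizontal distance between jar_b_mid and pad_2_top below 0.014 m or horizontal distance between jar_b_mid and pad_3_top below 0.014 m or horizontal distance between jar_b_mid and pad_4_top below 0.014 m) and horizontal distance between jar_b_mid and cooler between 0.185 and 0.235 m and height (world z) of jar_b_mid between 0.04 and 0.05 m and contact force between the fingers and jar_b below 0.05 N and (horizontal distance between jar_c_mid and pad_1_top below 0.014 m or horizontal distance between jar_c_mid and pad_2_top below 0.014 m or horizontal distance between jar_c_mid and pad_3_top below 0.014 m or horizontal distance between jar_c_mid and pad_4_top below 0.014 m) and horizontal distance between jar_c_mid and cooler between 0.27 and 0.32 m and height (world z) of jar_c_mid between 0.047 and 0.057 m and contact force between the fingers and jar_c below 0.05 N and (horizontal distance between jar_d_mid and pad_1_top below 0.014 m or horizontal distance between jar_d_mid and pad_2_top below 0.014 m or horizontal distance between jar_d_mid and pad_3_top below 0.014 m or horizontal distance between jar_d_mid and pad_4_top below 0.014 m) and horizontal distance between jar_d_mid and cooler between 0.355 and 0.405 m and height (world z) of jar_d_mid between 0.054 and 0.064 m and contact force between the fingers and jar_d below 0.05 N and distance of beaker from where it was at the start of the episode below 0.03 m and angle between beaker's own z axis and vertical below 0.2 rad); the robot touches nothing.
It fails at once if a jar is tipped over (angle between any of jar_a_mid, jar_b_mid, jar_c_mid, jar_d_mid's own z axis and vertical above 0.7 rad).
It fails at once if the beaker is moved by more than 40 mm or tipped (distance of beaker from where it was at the start of the episode above 0.04 m or angle between beaker's own z axis and vertical above 0.4 rad).
It also fails if it takes over 112 s, if anything falls off the work surface, if the arm or the gripper's body presses on something with over 40 N, if the wrist force passes 120 N, or if a joint passes its speed limit or range.

## Working session

There is one attempt and no reset: what is moved stays moved. The work goes in short steps, Python scripts to look and compute and a tool call to move; the robot and the scene stay as the last step left them, time stands still between calls to the robot, and variables do not carry over. Pictures are saved under pics/ and viewed, at most 14 in all, crops included, and the job is handed in when it is done.

Besides the shell and the picture viewer there is one more tool, called by a JSON object that holds its "fn" and its "kwargs". play_rows: Moves the arm, as the interface text tells. Shifts and turns lie within -1 to 1; 1 stands for 0.15 m of shift or pi rad of turn. Its arguments: {"type":"object","properties":{"moves":{"type":"array"}},"required":["moves"]}

```bash
mkdir -p pics; ls; python3 - <<'E'
from bench import r, read_camera, ticket, finder
import cv2
s=r.get_state();print({k:s[k] for k in('time','ee_pos','orientation','gripper_width')})
for n in('scene','side'):
    c=read_camera(n);cv2.imwrite(f'pics/{n}0.png',c['frame'][:,:,::-1])
    import numpy as np
    R=cv2.Rodrigues(np.array(c['rvec']))[0];print(n,-R.T@np.array(c['tvec']).ravel(),R[2])
    for l in('jar_a_mid','pad_1_top','cooler','beaker'):
        for d in finder.trace(l,n): print(l,round(d['conf'],2),d['extent'])
E
```

```text
pics
{'time': 0.0, 'ee_pos': array([ 0.2491786 , -0.59979888,  0.20661247]), 'orientation': array([-3.13997197e+00,  9.74741758e-05,  3.93786955e-01]), 'gripper_width': 0.08534508217100673}
scene [0.9635809  0.49462093 1.0082394 ] [-0.36374071 -0.41545084 -0.83372255]
jar_a_mid 0.73 [271.6, 218.9, 15.8, 22.7]
jar_a_mid 0.71 [306.9, 206.4, 15.7, 19.2]
jar_a_mid 0.71 [314.4, 178.9, 13.0, 18.5]
jar_a_mid 0.69 [339.7, 212.1, 15.5, 16.6]
jar_a_mid 0.55 [294.4, 238.1, 18.4, 20.6]
pad_1_top 0.79 [192.8, 207.0, 26.3, 21.6]
cooler 0.89 [122.1, 121.2, 39.8, 37.1]
beaker 0.6 [335.7, 244.9, 29.4, 30.5]
beaker 0.52 [192.4, 90.3, 19.9, 31.6]
side [0.10939023 0.59340481 0.72908183] [ 0.4288679  -0.59790097 -0.67719034]
jar_a_mid 0.81 [277.2, 252.2, 17.5, 24.1]
jar_a_mid 0.74 [212.6, 222.3, 10.6, 25.8]
jar_a_mid 0.61 [238.1, 251.5, 15.5, 23.9]
jar_a_mid 0.59 [199.0, 244.6, 14.9, 25.9]
jar_a_mid 0.54 [242.9, 282.5, 13.6, 25.2]
pad_1_top 0.69 [213.9, 180.3, 21.7, 13.0]
cooler 0.74 [271.2, 112.6, 29.8, 33.6]
cooler 0.17 [215.2, 176.8, 18.2, 17.3]
beaker 0.73 [171.4, 276.3, 35.3, 39.8]
```

View pics/scene0.png

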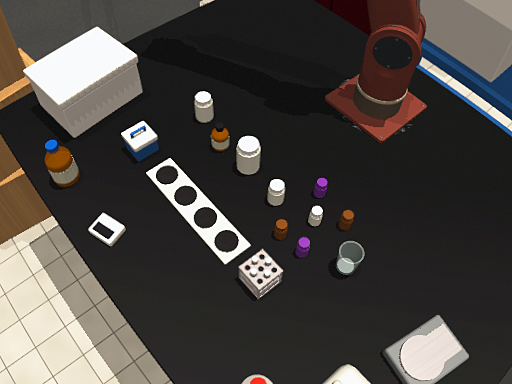

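View pics/side0.png

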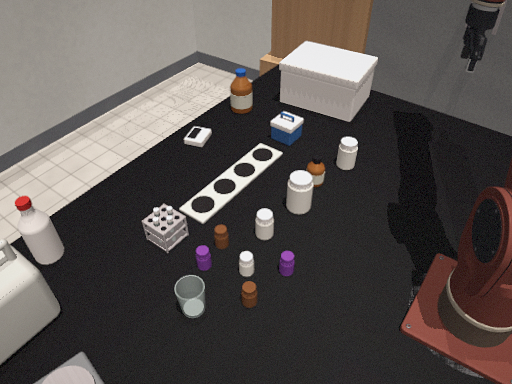

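```bash
cat > h.py <<'E'
from bench import r, read_camera, ticket, finder
import cv2, numpy as np
from scipy.optimize import least_squares
J={'a':(.032,.052,.034,.028),'b':(.042,.066,.048,.036),'c':(.052,.080,.062,.045),'d':(.062,.094,.076,.053),'beaker':(.058,.075,.075,.058)}
def proj(c,P): return cv2.projectPoints(np.asarray(P,float).reshape(-1,3),np.array(c['rvec']),np.array(c['tvec']),np.array(c['mtx']),np.array(c['dist']))[0][:,0]
def ground(c,px,z):
    u=cv2.undistortPoints(np.array(px,float).reshape(-1,1,2),np.array(c['mtx']),np.array(c['dist']))[:,0]
    R=cv2.Rodrigues(np.array(c['rvec']))[0];o=-R.T@np.array(c['tvec']).ravel()
    d=np.c_[u,np.ones(len(u))]@R
    return o+d*((z-o[2])/d[:,2])[:,None]
def jarpts(n,x,y,z0=0):
    D,H,h,cd=J[n];t=np.linspace(0,2*np.pi,40)
    return np.vstack([np.c_[x+d/2*np.cos(t),y+d/2*np.sin(t),0*t+z0+z] for d,z in((D,0),(D,h),(cd,H))])
def box(p): return np.r_[p.min(0),p.max(0)]
def fit(n,obs,x0,z0=0):
    # obs: list of (cam, [l,t,w,h])
    f=lambda q:np.concatenate([box(proj(c,jarpts(n,q[0],q[1],z0)))-np.array([e[0],e[1],e[0]+e[2],e[1]+e[3]]) for c,e in obs])
    s=least_squares(f,x0);return s.x,f(s.x)
E
python3 - <<'E'
from h import *
C={n:read_camera(n) for n in('scene','side')}
# white blobs
seeds={'scene':{'c':(204,107),'d':(248,155),'b':(276,192),'a':(316,215)},'side':{'c':(347,153),'d':(299,192),'b':(264,223),'a':(247,263)}}
ex={}
for n,c in C.items():
    f=c['frame'].astype(int);m=((f.min(2)>75)&(f.max(2)-f.min(2)<60)).astype(np.uint8)
    k,L,S,_=cv2.connectedComponentsWithStats(m)
    for j,(u,v) in seeds[n].items():
        i=L[v,u];ex[n,j]=S[i][:4];print(n,j,S[i])
for j in 'abcd':
    x0=ground(C['scene'],[seeds['scene'][j]],.03)[0][:2]
    x,res=fit(j,[(C[n],ex[n,j]) for n in C],x0);print(j,x.round(4),res.round(1))
x0=ground(C['scene'],[(349,260)],.03)[0][:2]
print('beaker',fit('beaker',[(C['scene'],[335.7,244.9,29.4,30.5]),(C['side'],[171.4,276.3,35.3,39.8])],x0))
for n,c in C.items():
    f=c['frame'].astype(int);w=(f.min(2)>90).astype(np.uint8)
    cs,h=cv2.findContours(w,cv2.RETR_CCOMP,cv2.CHAIN_APPROX_NONE)
    for q in cs:
        a=cv2.contourArea(q)
        if 150<a<800:
            e=cv2.fitEllipse(q);g=ground(c,[e[0]],.012)[0]
            print(n,'hole',np.round(e[0],1),a,g[:2].round(4))
print('cool',ground(C['scene'],[(142,139)],.04)[0],'rack',ground(C['scene'],[(261,272)],.04)[0])
for p in((321,187),(346,220),(281,229),(303,247)): print('small',p,ground(C['scene'],[p],.026)[0][:2].round(3))
print('bottle',ground(C['scene'],[(220,138)],.04)[0][:2])
E
```

```text
scene c [194  91  20  32 506]
scene d [236 136  25  39 810]
scene b [268 179  17  27 392]
scene a [308 205  15  21 234]
side c [336 136  22  34 592]
side d [ 286  170   39   45 1129]
side b [255 208  19  32 535]
side a [239 251  15  26 351]
a [0.4414 0.1699] [ 0.  -0.6 -0.  -0.5 -0.5 -0.  -0.3  0.2]
b [0.473  0.0588] [-0.6 -1.   0.1 -0.7 -0.2  0.6 -0.9  0.5]
c [ 0.4355 -0.2897] [ 0.3 -0.8 -0.5 -1.2 -0.6  0.8 -0.7  0.3]
d [ 0.4492 -0.0738] [ 1.6 -3.7  0.5 -3.5  3.2  0.6 -8.5 -0.4]
beaker (array([0.47591873, 0.3093606 ]), array([-2.71093965, -3.60367749, -0.98549454,  2.367018  ,  0.28760959,
       -1.58894994, -0.8487811 ,  5.11455771]))
scene hole [346.8 375.7] 515.5 [0.6628 0.4913]
scene hole [349.6 255.6] 599.5 [0.4521 0.2991]
scene hole [351.5 251.6] 325.5 [0.4407 0.2949]
scene hole [106.6 228.8] 680.5 [ 0.8597 -0.1381]
scene hole [102.7 230.1] 198.5 [ 0.8692 -0.1415]
scene hole [315.4 215.3] 200.0 [0.4358 0.1658]
scene hole [275.9 191.7] 345.5 [0.4638 0.0494]
scene hole [226.  240.6] 433.0 [0.6519 0.0765]
scene hole [205.  217.3] 408.0 [ 0.6508 -0.0076]
scene hole [185.  195.3] 
[... 280 characters left out ...]
246.  263.4] 311.0 [0.449  0.1606]
side hole [264.3 223.8] 478.0 [0.484  0.0409]
side hole [202.4 204.1] 318.5 [0.6485 0.0762]
side hole [224.1 185.9] 277.0 [ 0.6474 -0.0088]
side hole [243.9 169.3] 241.5 [ 0.646  -0.0937]
side hole [262.1 154.3] 213.5 [ 0.6446 -0.1784]
side hole [347.  152.7] 536.5 [ 0.4492 -0.3289]
side hole [197.4 135.9] 386.5 [ 0.8581 -0.1394]
side hole [286.4 122.1] 400.0 [ 0.6783 -0.3614]
side hole [ 23.  203.2] 216.5 [1.0317 0.3484]
cool [ 0.64094398 -0.30045094  0.04      ] rack [0.6508997  0.20116116 0.04      ]
small (321, 187) [0.372 0.12 ]
small (346, 220) [0.394 0.229]
small (281, 229) [0.535 0.144]
small (303, 247) [0.528 0.213]
bottle [ 0.47575606 -0.16500729]
```

{"fn": "play_rows", "kwargs": {"moves": [{"travel":[0.97,-0.72,0],"rot":[0,0,-0.375],"claw":1},{"travel":[0.97,-0.72,0],"rot":[0,0,-0.375],"claw":1},{"travel":[0.97,-0.72,0],"rot":[0,0,-0.375],"claw":1},{"travel":[0.97,-0.72,0],"rot":[0,0,-0.375],"claw":1},{"travel":[0.97,-0.72,0],"rot":[0,0,-0.375],"claw":1},{"travel":[0.97,-0.72,0],"rot":[0,0,-0.375],"claw":1},{"travel":[0.97,-0.72,0],"rot":[0,0,-0.375],"claw":1},{"travel":[0.97,-0.72,0],"rot":[0,0,-0.375],"claw":1},{"travel":[0.97,-0.72,0],"rot":[0,0,-0.375],"claw":1}]}}

```text
time: 1.72
ee_pos: [0.3423, -0.4447, 0.2076]
orientation: [3.142, 0.0, 1.57]
contact_force: [-0.3, -0.2, 0.5]
gripper_width: 0.0853
grasp_force: 0.0
```

{"fn": "play_rows", "kwargs": {"moves": [{"travel":[1.0,0.62,0],"rot":[0,0,0],"claw":1},{"travel":[1.0,0.62,0],"rot":[0,0,0],"claw":1},{"travel":[1.0,0.62,0],"rot":[0,0,0],"claw":1},{"travel":[1.0,0.62,0],"rot":[0,0,0],"claw":1},{"travel":[1.0,0.62,0],"rot":[0,0,0],"claw":1}]}}

```text
time: 2.35
ee_pos: [0.4348, -0.2951, 0.2076]
orientation: [-3.141, 0.0, 1.571]
contact_force: [-0.5, 0.5, 0.4]
gripper_width: 0.0857
grasp_force: 0.0
```

```bash
python3 - <<'E'
from h import *
C={n:read_camera(n) for n in('wrist','side')}
c=C['wrist'];cv2.imwrite('pics/w1.png',c['frame'][:,:,::-1])
print(r.get_state()['ee_pos'])
R=cv2.Rodrigues(np.array(c['rvec']))[0];print(-R.T@np.array(c['tvec']).ravel(),R)
for d in finder.trace('jar_a_mid','wrist'): print(d['conf'],d['extent'])
print(box(proj(c,jarpts('c',.4355,-.2897))))
# jar d again, side box without bottle
sc=read_camera('scene')
print(fit('d',[(sc,[236,136,25,39]),(C['side'],[286,171.5,27,42.5])],[.447,-.08]))
E
```

```text
[ 0.43431723 -0.29588066  0.20742486]
[ 0.43448081 -0.22921912  0.37467037] [[ 9.99999607e-01  5.41112801e-04 -7.02180372e-04]
 [ 7.05883795e-04 -9.65213197e-01  2.61463163e-01]
 [-5.36272697e-04 -2.61463556e-01 -9.65213200e-01]]
[231.86842644 136.89029158 278.25292963 189.10899029]
(array([ 0.45701985, -0.06799098]), array([ 0.72547365, -0.90766025, -0.25199733, -0.58530317, -0.68925507,
       -0.85302281, -0.50167346,  0.66717226]))
```

View pics/w1.png

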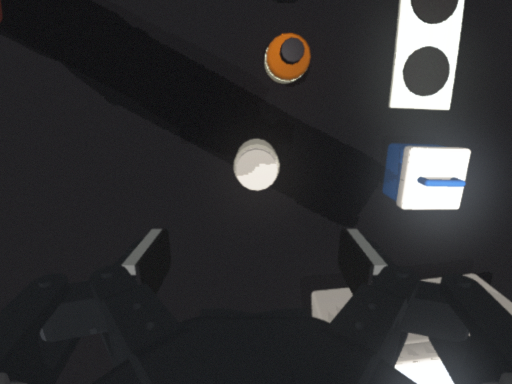

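{"fn": "play_rows", "kwargs": {"moves": [{"travel":[0.035,0.013,0.2],"rot":[0,0,0],"claw":1},{"travel":[0.035,0.013,0.5],"rot":[0,0,0],"claw":1},{"travel":[0.035,0.013,0.75],"rot":[0,0,0],"claw":1},{"travel":[0.035,0.013,1.0],"rot":[0,0,0],"claw":1},{"travel":[0.035,0.013,1.0],"rot":[0,0,0],"claw":1}]}}

```text
time: 3.18
ee_pos: [0.4348, -0.2888, 0.0551]
orientation: [-3.137, -0.003, 1.571]
contact_force: [-0.4, 0.7, 0.3]
gripper_width: 0.0854
grasp_force: 0.0
```

{"fn": "play_rows", "kwargs": {"moves": [{"travel":[0,0,0.15],"rot":[0,0,0],"claw":1},{"travel":[0,0,0.25],"rot":[0,0,0],"claw":1},{"travel":[0,0,0.25],"rot":[0,0,0],"claw":0},{"travel":[0,0,0.25],"rot":[0,0,0],"claw":0},{"travel":[0,0,0.25],"rot":[0,0,0],"claw":0},{"travel":[0,0,0.25],"rot":[0,0,0],"claw":0},{"travel":[0,0,0.25],"rot":[0,0,0],"claw":0},{"travel":[0,0,0.25],"rot":[0,0,0],"claw":0}]}}

```text
time: 4.18
ee_pos: [0.4378, -0.2899, 0.0215]
orientation: [3.14, 0.001, 1.572]
contact_force: [-1.0, 0.9, 5.6]
gripper_width: 0.0499
grasp_force: 62.3
```

{"fn": "play_rows", "kwargs": {"moves": [{"travel":[0,0,-0.2],"rot":[0,0,0],"claw":0},{"travel":[0,0,-0.5],"rot":[0,0,0],"claw":0},{"travel":[0,0,-0.8],"rot":[0,0,0],"claw":0},{"travel":[0,0,-1.0],"rot":[0,0,0],"claw":0},{"travel":[0.15,0.1,-1.0],"rot":[0,0,0],"claw":0},{"travel":[0.4,0.3,-1.0],"rot":[0,0,0],"claw":0},{"travel":[0.65,0.5,-1.0],"rot":[0,0,0],"claw":0},{"travel":[0.9,0.7,-1.0],"rot":[0,0,0],"claw":0},{"travel":[1.0,0.75,-1.0],"rot":[0,0,0],"claw":0}]}}

```text
time: 5.3
ee_pos: [0.551, -0.1359, 0.1705]
orientation: [3.141, -0.001, 1.576]
contact_force: [-0.1, 0.1, -1.1]
gripper_width: 0.0497
grasp_force: 62.7
```

{"fn": "play_rows", "kwargs": {"moves": [{"travel":[0.2,0.15,0],"rot":[0,0,0],"claw":0},{"travel":[0.45,0.35,0],"rot":[0,0,0],"claw":0},{"travel":[0.7,0.55,0],"rot":[0,0,0],"claw":0},{"travel":[0.88,0.66,0],"rot":[0,0,0],"claw":0},{"travel":[0.88,0.66,0],"rot":[0,0,0],"claw":0},{"travel":[0.88,0.66,0],"rot":[0,0,0],"claw":0}]}}

```text
time: 6.05
ee_pos: [0.6479, -0.0084, 0.17]
orientation: [-3.141, 0.001, 1.571]
contact_force: [-0.2, -0.5, -0.7]
gripper_width: 0.0503
grasp_force: 62.8
```

```bash
python3 - <<'E'
from h import *
for n in('wrist','scene'):
    c=read_camera(n);cv2.imwrite(f'pics/{n}2.png',c['frame'][:,:,::-1])
    f=c['frame'].astype(int);w=(f.min(2)>90).astype(np.uint8)
    for q in cv2.findContours(w,cv2.RETR_CCOMP,cv2.CHAIN_APPROX_NONE)[0]:
        a=cv2.contourArea(q)
        if a>(150 if n=='scene' else 1000):
            e=cv2.fitEllipse(q);g=ground(c,[e[0]],.012)[0]
            if abs(g[0]-.65)<.02:print(n,'hole',np.round(e[0],1),a,g[:2].round(4))
print(r.get_state()['ee_pos'])
E
```

```text
wrist hole [255.  192.5] 20202.0 [ 0.6486 -0.0383]
wrist hole [256.1 163.2] 1363.5 [ 0.6498 -0.0029]
wrist hole [256.9  93.1] 2307.5 [0.6505 0.0752]
scene hole [346.8 375.7] 515.5 [0.6628 0.4913]
scene hole [260.2 272.8] 1227.0 [0.6446 0.193 ]
scene hole [199.1 203.5] 3687.0 [ 0.6375 -0.0493]
scene hole [226.  240.5] 434.0 [0.6519 0.0765]
scene hole [204.9 217.2] 415.5 [ 0.6509 -0.008 ]
scene hole [184.9 195.4] 371.0 [ 0.6506 -0.0923]
scene hole [138.9 135.6] 625.5 [ 0.6315 -0.3399]
scene hole [77.4 80.5] 8109.5 [ 0.6581 -0.6683]
[ 0.64789057 -0.00897505  0.1701462 ]
```

View pics/wrist2.png

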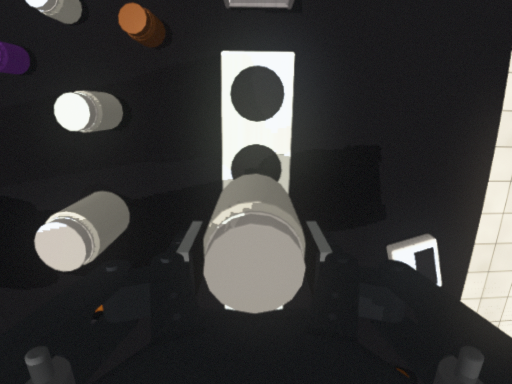

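{"fn": "play_rows", "kwargs": {"moves": [{"travel":[0,0.01,0.25],"rot":[0,0,0],"claw":0},{"travel":[0,0.01,0.5],"rot":[0,0,0],"claw":0},{"travel":[0,0.01,0.7],"rot":[0,0,0],"claw":0},{"travel":[0,0.01,0.82],"rot":[0,0,0],"claw":0},{"travel":[0,0.01,0.88],"rot":[0,0,0],"claw":0},{"travel":[0,0.01,0.905],"rot":[0,0,0],"claw":0},{"travel":[0,0.01,0.905],"rot":[0,0,0],"claw":0},{"travel":[0,0.01,0.905],"rot":[0,0,0],"claw":0}]}}

```text
time: 7.15
ee_pos: [0.6504, -0.007, 0.0352]
orientation: [3.14, -0.0, 1.572]
contact_force: [0.3, -0.1, -0.7]
gripper_width: 0.0496
grasp_force: 62.8
```

{"fn": "play_rows", "kwargs": {"moves": [{"travel":[0,0,0],"rot":[0,0,0],"claw":0.8},{"travel":[0,0,0],"rot":[0,0,0],"claw":1},{"travel":[0,0,0],"rot":[0,0,0],"claw":1},{"travel":[0,0,0],"rot":[0,0,0],"claw":1},{"travel":[0,0,-0.2],"rot":[0,0,0],"claw":1},{"travel":[0,0,-0.5],"rot":[0,0,0],"claw":1},{"travel":[0,0,-0.8],"rot":[0,0,0],"claw":1},{"travel":[0,0,-1],"rot":[0,0,0],"claw":1},{"travel":[0,0,-1],"rot":[0,0,0],"claw":1}]}}

```text
time: 8.28
ee_pos: [0.6513, -0.0068, 0.1874]
orientation: [3.137, 0.0, 1.572]
contact_force: [0.5, -0.4, -0.8]
gripper_width: 0.0853
grasp_force: 0.0
```

{"fn": "play_rows", "kwargs": {"moves": [{"travel":[-0.1,-0.3,0],"rot":[0,0,0],"claw":1},{"travel":[-0.2,-0.6,0],"rot":[0,0,0],"claw":1},{"travel":[-0.4,-1,0],"rot":[0,0,0],"claw":1},{"travel":[-0.4,-1,0],"rot":[0,0,0],"claw":1}]}}

```text
time: 8.78
ee_pos: [0.496, -0.0699, 0.1831]
orientation: [-3.139, 0.002, 1.568]
contact_force: [0.4, 1.3, 0.4]
gripper_width: 0.0856
grasp_force: 0.0
```

{"fn": "play_rows", "kwargs": {"moves": [{"travel":[0,-0.29,0],"rot":[0,0,0],"claw":1},{"travel":[0,-0.29,0],"rot":[0,0,0],"claw":1},{"travel":[0,-0.29,0],"rot":[0,0,0],"claw":1}]}}

```text
time: 9.15
ee_pos: [0.457, -0.0671, 0.1842]
orientation: [3.141, -0.0, 1.572]
contact_force: [-0.1, 0.1, 0.1]
gripper_width: 0.0849
grasp_force: 0.0
```

```bash
cat >> h.py <<'E'
def blobs(c,amin,thr=75):
    f=c['frame'].astype(int);m=((f.min(2)>thr)&(f.max(2)-f.min(2)<60)).astype(np.uint8)
    return [s for s in cv2.connectedComponentsWithStats(m)[2][1:] if s[4]>amin]
E
python3 - <<'E'
from h import *
S=read_camera('scene')
print('c placed',[(b,fit('c',[(S,b[:4])],[.65,0],.012)) for b in blobs(S,200) if np.hypot(b[0]+b[2]/2-205,b[1]+b[3]/2-212)<30][:2])
cv2.imwrite('pics/s3.png',S['frame'][60:320,100:400][:,:,::-1].repeat(2,0).repeat(2,1))
c=read_camera('wrist');cv2.imwrite('pics/w3.png',c['frame'][:,:,::-1])
for b in blobs(c,300): print(b)
for n,p in(('d',(.457,-.068)),('b',(.473,.0588))): print(n,box(proj(c,jarpts(n,*p))))
for b in blobs(c,300):
    if abs(b[0]+b[2]/2-256)<40 and b[1]<230: print(fit('d',[(c,b[:4])],[.457,-.068]))
print(r.get_state()['ee_pos'])
E
```

```text
c placed [(array([ 146,  158,  105,  107, 2703], dtype=int32), (array([ 0.66800817, -0.01035047]), array([ 40.00596402,  37.09852926, -41.68382336, -35.46538537])))]
[  366     0   120   274 13398]
[ 251   24   42   53 1708]
[ 224  142   62   71 3290]
[246 229  38  24 312]
[397 332  32  30 573]
d [223.24580152 139.92669228 285.28319875 210.13921737]
b [249.5092493   23.39776067 291.74345059  75.88360463]
(array([0.47286118, 0.04988754]), array([-13.17069778,  -9.97296123,  13.31150907,  15.61296821]))
(array([ 0.45774245, -0.07076554]), array([ 0.05999019,  0.18235952, -0.06013861, -0.15567857]))
(array([ 0.4687246 , -0.14469237]), array([ -9.82495148, -29.60140959,   9.91466802,  26.66699447]))
[ 0.45720288 -0.06697274  0.18410674]
```

View pics/w3.png

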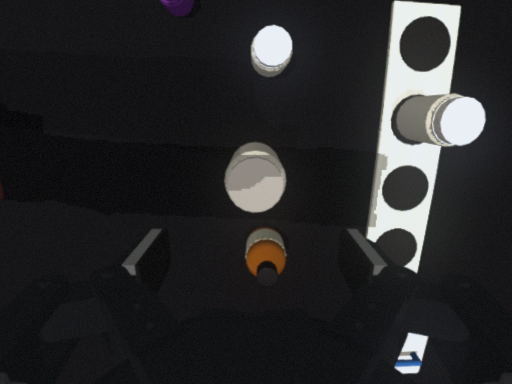

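View pics/s3.png

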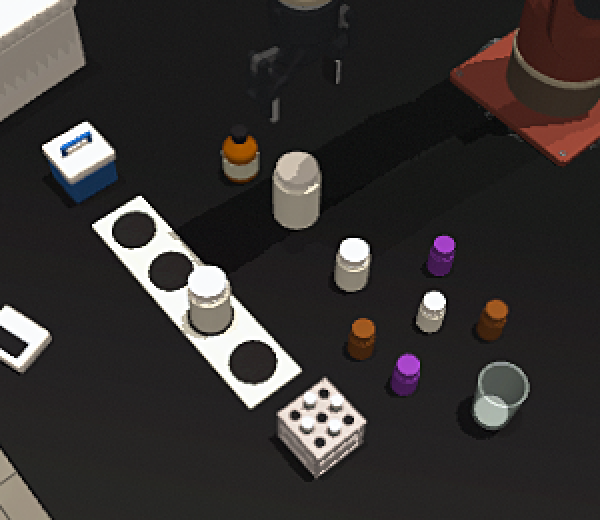

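{"fn": "play_rows", "kwargs": {"moves": [{"travel":[-0.017,0.003,0.1],"rot":[0,0,0],"claw":1},{"travel":[-0.017,0.003,0.35],"rot":[0,0,0],"claw":1},{"travel":[-0.017,0.003,0.6],"rot":[0,0,0],"claw":1},{"travel":[-0.017,0.003,0.8],"rot":[0,0,0],"claw":1},{"travel":[-0.017,0.003,1],"rot":[0,0,0],"claw":1},{"travel":[-0.017,0.003,1],"rot":[0,0,0],"claw":1},{"travel":[-0.017,0.003,1],"rot":[0,0,0],"claw":0},{"travel":[-0.017,0.003,1],"rot":[0,0,0],"claw":0},{"travel":[-0.017,0.003,1],"rot":[0,0,0],"claw":0},{"travel":[-0.017,0.003,1],"rot":[0,0,0],"claw":0},{"travel":[-0.017,0.003,1],"rot":[0,0,0],"claw":0},{"travel":[-0.017,0.003,1],"rot":[0,0,0],"claw":0}]}}

```text
time: 10.75
ee_pos: [0.4582, -0.07, 0.0358]
orientation: [3.139, 0.001, 1.572]
contact_force: [-0.3, 0.7, 5.5]
gripper_width: 0.0596
grasp_force: 64.5
```

{"fn": "play_rows", "kwargs": {"moves": [{"travel":[0,0,-0.2],"rot":[0,0,0],"claw":0},{"travel":[0,0,-0.5],"rot":[0,0,0],"claw":0},{"travel":[0,0,-0.8],"rot":[0,0,0],"claw":0},{"travel":[0,0,-1.0],"rot":[0,0,0],"claw":0},{"travel":[0.1,0.15,-1.0],"rot":[0,0,0],"claw":0},{"travel":[0.3,0.4,-1.0],"rot":[0,0,0],"claw":0},{"travel":[0.5,0.64,-1.0],"rot":[0,0,0],"claw":0},{"travel":[0.7,0.85,-1.0],"rot":[0,0,0],"claw":0},{"travel":[0.9,1.0,-1.0],"rot":[0,0,0],"claw":0},{"travel":[0.97,1.0,-1.0],"rot":[0,0,0],"claw":0}]}}

```text
time: 12.0
ee_pos: [0.6072, 0.0783, 0.184]
orientation: [-3.141, -0.002, 1.574]
contact_force: [0.2, -0.1, -2.4]
gripper_width: 0.0597
grasp_force: 66.2
```

{"fn": "play_rows", "kwargs": {"moves": [{"travel":[0,0.15,0],"rot":[0,0,0],"claw":0},{"travel":[0,0.28,0],"rot":[0,0,0],"claw":0},{"travel":[0,0.28,0],"rot":[0,0,0],"claw":0},{"travel":[0,0.28,0],"rot":[0,0,0],"claw":0},{"travel":[0,0.28,0.2],"rot":[0,0,0],"claw":0},{"travel":[0,0.28,0.4],"rot":[0,0,0],"claw":0},{"travel":[0,0.28,0.4],"rot":[0,0,0],"claw":0}]}}

```text
time: 12.88
ee_pos: [0.6464, 0.0751, 0.1224]
orientation: [-3.137, 0.001, 1.572]
contact_force: [0.5, -0.3, -2.9]
gripper_width: 0.0598
grasp_force: 66.3
```

{"fn": "play_rows", "kwargs": {"moves": [{"travel":[0,0.013,0.2],"rot":[0,0,0],"claw":0},{"travel":[0,0.013,0.35],"rot":[0,0,0],"claw":0},{"travel":[0,0.013,0.45],"rot":[0,0,0],"claw":0},{"travel":[0,0.013,0.49],"rot":[0,0,0],"claw":0},{"travel":[0,0.013,0.505],"rot":[0,0,0],"claw":0},{"travel":[0,0.013,0.505],"rot":[0,0,0],"claw":0},{"travel":[0,0.013,0.505],"rot":[0,0,0],"claw":0}]}}

```text
time: 13.75
ee_pos: [0.651, 0.076, 0.0492]
orientation: [3.141, -0.0, 1.572]
contact_force: [1.1, -0.5, -2.8]
gripper_width: 0.0594
grasp_force: 66.3
```

{"fn": "play_rows", "kwargs": {"moves": [{"travel":[0,0,0.006],"rot":[0,0,0],"claw":0},{"travel":[0,0,0.006],"rot":[0,0,0],"claw":0.8},{"travel":[0,0,0.006],"rot":[0,0,0],"claw":1},{"travel":[0,0,0.006],"rot":[0,0,0],"claw":1},{"travel":[0,0,0],"rot":[0,0,0],"claw":1},{"travel":[0,0,-0.2],"rot":[0,0,0],"claw":1},{"travel":[0,0,-0.5],"rot":[0,0,0],"claw":1},{"travel":[0,0,-0.8],"rot":[0,0,0],"claw":1},{"travel":[0,0,-1],"rot":[0,0,0],"claw":1},{"travel":[0,0,-1],"rot":[0,0,0],"claw":1}]}}

```text
time: 15.0
ee_pos: [0.652, 0.0764, 0.2016]
orientation: [3.137, -0.001, 1.572]
contact_force: [0.5, 0.7, 0.6]
gripper_width: 0.0857
grasp_force: 0.0
```

{"fn": "play_rows", "kwargs": {"moves": [{"travel":[0,-0.3,0],"rot":[0,0,0],"claw":1},{"travel":[-0.05,-0.65,0],"rot":[0,0,0],"claw":1},{"travel":[-0.1,-1,0],"rot":[0,0,0],"claw":0.9},{"travel":[-0.1,-1,0.2],"rot":[0,0,0],"claw":0.8},{"travel":[-0.1,-1,0.2],"rot":[0,0,0],"claw":0.8}]}}

```text
time: 15.62
ee_pos: [0.4988, 0.06, 0.1666]
orientation: [-3.138, 0.001, 1.572]
contact_force: [-0.6, -0.1, 0.6]
gripper_width: 0.0685
grasp_force: 0.0
```

```bash
python3 - <<'E'
from h import *
c=read_camera('wrist');cv2.imwrite('pics/w4.png',c['frame'][:,:,::-1])
B=blobs(c,200)
for n,p in(('b',(.473,.0588)),('a',(.4414,.17))):
    q=box(proj(c,jarpts(n,*p)));m=(q[:2]+q[2:])/2;print(n,q.round())
    for b in B:
        if np.hypot(*(b[:2]+b[2:4]/2-m))<20: print(b,fit(n,[(c,b[:4])],p))
print(r.get_state()['ee_pos'])
E
```

```text
b [210. 150. 251. 198.]
[ 210  152   42   48 1585] (array([0.47368781, 0.05679659]), array([ 0.44722501, -0.3861046 , -0.51666423,  0.32223678]))
a [179.  46. 218.  84.]
[ 180   46   39   38 1101] (array([0.44274012, 0.16977705]), array([ 0.05933837, -0.24329807, -0.07173839,  0.29919857]))
[0.49994494 0.06043301 0.16784586]
```

View pics/w4.png

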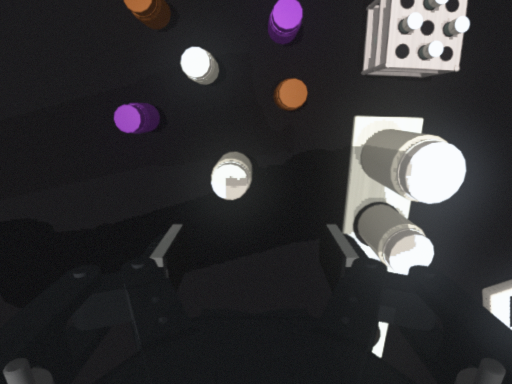

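{"fn": "play_rows", "kwargs": {"moves": [{"travel":[-0.02,-0.173,0],"rot":[0,0,0],"claw":0.8},{"travel":[-0.02,-0.173,0.1],"rot":[0,0,0],"claw":0.8},{"travel":[-0.02,-0.173,0.35],"rot":[0,0,0],"claw":0.8},{"travel":[-0.02,-0.173,0.6],"rot":[0,0,0],"claw":0.8},{"travel":[-0.02,-0.173,0.85],"rot":[0,0,0],"claw":0.8},{"travel":[-0.02,-0.173,1],"rot":[0,0,0],"claw":0.8},{"travel":[-0.02,-0.173,1],"rot":[0,0,0],"claw":0.8},{"travel":[-0.02,-0.173,1],"rot":[0,0,0],"claw":0.8}]}}

```text
time: 16.68
ee_pos: [0.4756, 0.0582, 0.0192]
orientation: [3.141, -0.001, 1.572]
contact_force: [0.1, -0.3, 0.8]
gripper_width: 0.0682
grasp_force: 0.0
```

{"fn": "play_rows", "kwargs": {"moves": [{"travel":[-0.008,-0.01,0.06],"rot":[0,0,0],"claw":0.8},{"travel":[-0.008,-0.01,0.06],"rot":[0,0,0],"claw":0.8},{"travel":[-0.008,-0.01,0.06],"rot":[0,0,0],"claw":0},{"travel":[-0.008,-0.01,0.06],"rot":[0,0,0],"claw":0},{"travel":[-0.008,-0.01,0.06],"rot":[0,0,0],"claw":0},{"travel":[-0.008,-0.01,0.06],"rot":[0,0,0],"claw":0},{"travel":[-0.008,-0.01,0.06],"rot":[0,0,0],"claw":0},{"travel":[-0.008,-0.01,0.06],"rot":[0,0,0],"claw":0}]}}

```text
time: 17.68
ee_pos: [0.4736, 0.0565, 0.0103]
orientation: [3.141, 0.0, 1.572]
contact_force: [-2.5, -0.6, 7.0]
gripper_width: 0.0394
grasp_force: 59.5
```

{"fn": "play_rows", "kwargs": {"moves": [{"travel":[0,0,-0.2],"rot":[0,0,0],"claw":0},{"travel":[0,0,-0.5],"rot":[0,0,0],"claw":0},{"travel":[0,0,-0.8],"rot":[0,0,0],"claw":0},{"travel":[0,0,-1.0],"rot":[0,0,0],"claw":0},{"travel":[-0.15,0.15,-1.0],"rot":[0,0,0],"claw":0},{"travel":[-0.4,0.4,-1.0],"rot":[0,0,0],"claw":0},{"travel":[-0.65,0.64,-1.0],"rot":[0,0,0],"claw":0},{"travel":[-0.85,0.85,-1.0],"rot":[0,0,0],"claw":0},{"travel":[-0.99,1.0,-1.0],"rot":[0,0,0],"claw":0},{"travel":[-0.99,1.0,-1.0],"rot":[0,0,0],"claw":0}]}}

```text
time: 18.92
ee_pos: [0.624, -0.0941, 0.1587]
orientation: [-3.141, -0.0, 1.569]
contact_force: [-0.3, 0.3, -1.3]
gripper_width: 0.0393
grasp_force: 60.8
```

{"fn": "play_rows", "kwargs": {"moves": [{"travel":[0,0.18,0],"rot":[0,0,0],"claw":0},{"travel":[0,0.18,0],"rot":[0,0,0],"claw":0},{"travel":[0,0.18,0],"rot":[0,0,0],"claw":0},{"travel":[0,0.18,0.2],"rot":[0,0,0],"claw":0},{"travel":[0,0.18,0.4],"rot":[0,0,0],"claw":0},{"travel":[0,0.18,0.4],"rot":[0,0,0],"claw":0},{"travel":[0,0.18,0.4],"rot":[0,0,0],"claw":0}]}}

```text
time: 19.8
ee_pos: [0.6506, -0.0917, 0.101]
orientation: [3.14, 0.0, 1.572]
contact_force: [0.3, 0.7, -1.0]
gripper_width: 0.0394
grasp_force: 61.0
```

{"fn": "play_rows", "kwargs": {"moves": [{"travel":[-0.005,-0.01,0.2],"rot":[0,0,0],"claw":0},{"travel":[-0.005,-0.01,0.35],"rot":[0,0,0],"claw":0},{"travel":[-0.005,-0.01,0.46],"rot":[0,0,0],"claw":0},{"travel":[-0.005,-0.01,0.5],"rot":[0,0,0],"claw":0},{"travel":[-0.005,-0.01,0.515],"rot":[0,0,0],"claw":0},{"travel":[-0.005,-0.01,0.515],"rot":[0,0,0],"claw":0},{"travel":[-0.005,-0.01,0.515],"rot":[0,0,0],"claw":0}]}}

```text
time: 20.68
ee_pos: [0.6493, -0.0926, 0.023]
orientation: [3.141, 0.0, 1.572]
contact_force: [-0.6, 0.2, -0.5]
gripper_width: 0.0397
grasp_force: 61.0
```

{"fn": "play_rows", "kwargs": {"moves": [{"travel":[0,0,0.003],"rot":[0,0,0],"claw":0.7},{"travel":[0,0,0.003],"rot":[0,0,0],"claw":0.9},{"travel":[0,0,0],"rot":[0,0,0],"claw":1},{"travel":[0,0,0],"rot":[0,0,0],"claw":1},{"travel":[0,0,-0.2],"rot":[0,0,0],"claw":1},{"travel":[0,0,-0.5],"rot":[0,0,0],"claw":1},{"travel":[0,0,-0.8],"rot":[0,0,0],"claw":1},{"travel":[0,0,-1],"rot":[0,0,0],"claw":1},{"travel":[0,0,-1],"rot":[0,0,0],"claw":1}]}}

```text
time: 21.8
ee_pos: [0.6504, -0.0925, 0.1754]
orientation: [3.137, 0.001, 1.572]
contact_force: [0.0, -0.7, 0.1]
gripper_width: 0.0854
grasp_force: 0.0
```

{"fn": "play_rows", "kwargs": {"moves": [{"travel":[0,-0.3,0],"rot":[0,0,0],"claw":1},{"travel":[0.1,-0.6,0],"rot":[0,0,0],"claw":0.9},{"travel":[0.4,-0.9,0],"rot":[0,0,0],"claw":0.8},{"travel":[0.7,-1,0],"rot":[0,0,0],"claw":0.7},{"travel":[1,-1,0],"rot":[0,0,0],"claw":0.7},{"travel":[1,-1,0],"rot":[0,0,0],"claw":0.7}]}}

```text
time: 22.55
ee_pos: [0.4978, 0.061, 0.1719]
orientation: [-3.141, -0.001, 1.578]
contact_force: [-0.3, -0.6, -0.3]
gripper_width: 0.06
grasp_force: 0.0
```

{"fn": "play_rows", "kwargs": {"moves": [{"travel":[0.3,-0.2,0],"rot":[0,0,0],"claw":0.7},{"travel":[0.6,-0.38,0],"rot":[0,0,0],"claw":0.7},{"travel":[0.75,-0.38,0],"rot":[0,0,0],"claw":0.7},{"travel":[0.75,-0.38,0],"rot":[0,0,0],"claw":0.7},{"travel":[0.75,-0.38,0],"rot":[0,0,0],"claw":0.7}]}}

```text
time: 23.18
ee_pos: [0.4418, 0.1682, 0.1717]
orientation: [-3.141, 0.0, 1.57]
contact_force: [0.7, 0.5, -0.2]
gripper_width: 0.06
grasp_force: 0.0
```

```bash
python3 - <<'E'
from h import *
S=read_camera('scene');cv2.imwrite('pics/s5.png',S['frame'][60:320,100:400][:,:,::-1].repeat(2,0).repeat(2,1))
c=read_camera('wrist');cv2.imwrite('pics/w5.png',c['frame'][:,:,::-1])
for n,p in(('a',(.4425,.17)),):
    q=box(proj(c,jarpts(n,*p)));m=(q[:2]+q[2:])/2;print(n,q.round())
    for b in blobs(c,200):
        if np.hypot(*(b[:2]+b[2:4]/2-m))<20: print(b,fit(n,[(c,b[:4])],p))
print(r.get_state()['ee_pos'])
E
```

```text
a [241. 151. 270. 187.]
[240 152  31  36 855] (array([0.44285321, 0.16859653]), array([ 0.94059588,  0.17408327, -0.94146932, -0.18155927]))
[0.44185435 0.1681843  0.17187822]
```

View pics/w5.png

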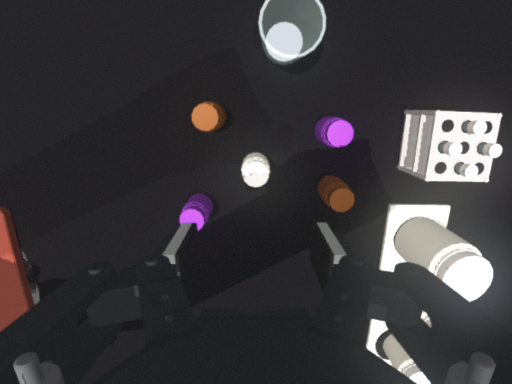

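View pics/s5.png

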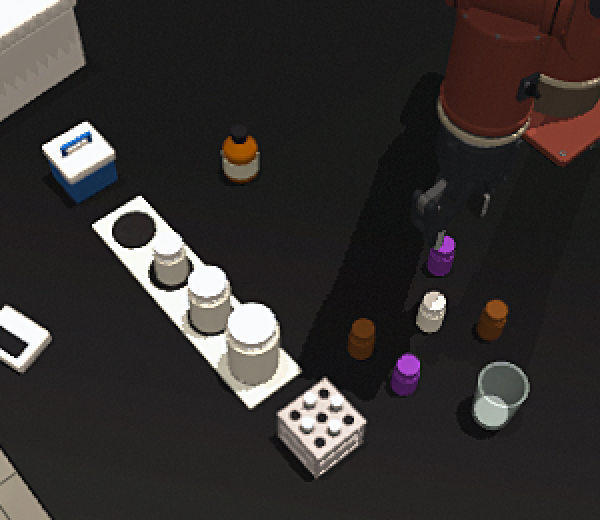

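{"fn": "play_rows", "kwargs": {"moves": [{"travel":[0.005,0.006,0.15],"rot":[0,0,0],"claw":0.7},{"travel":[0.005,0.006,0.4],"rot":[0,0,0],"claw":0.7},{"travel":[0.005,0.006,0.65],"rot":[0,0,0],"claw":0.7},{"travel":[0.005,0.006,0.85],"rot":[0,0,0],"claw":0.7},{"travel":[0.005,0.006,1],"rot":[0,0,0],"claw":0.7},{"travel":[0.005,0.006,1],"rot":[0,0,0],"claw":0.7},{"travel":[0.005,0.006,1],"rot":[0,0,0],"claw":0.7}]}}

```text
time: 24.15
ee_pos: [0.4431, 0.1703, 0.023]
orientation: [3.141, -0.0, 1.571]
contact_force: [0.4, -0.2, -0.9]
gripper_width: 0.0598
grasp_force: 0.0
```

{"fn": "play_rows", "kwargs": {"moves": [{"travel":[0,0,0.05],"rot":[0,0,0],"claw":0.7},{"travel":[0,0,0.1],"rot":[0,0,0],"claw":0.7},{"travel":[0,0,0.1],"rot":[0,0,0],"claw":0.7},{"travel":[0,0,0.1],"rot":[0,0,0],"claw":0},{"travel":[0,0,0.1],"rot":[0,0,0],"claw":0},{"travel":[0,0,0.1],"rot":[0,0,0],"claw":0},{"travel":[0,0,0.1],"rot":[0,0,0],"claw":0},{"travel":[0,0,0.1],"rot":[0,0,0],"claw":0},{"travel":[0,0,0.1],"rot":[0,0,0],"claw":0}]}}

```text
time: 25.28
ee_pos: [0.4427, 0.1706, 0.008]
orientation: [3.141, 0.0, 1.572]
contact_force: [-2.1, -0.8, 8.0]
gripper_width: 0.0264
grasp_force: 58.6
```

{"fn": "play_rows", "kwargs": {"moves": [{"travel":[0,0,0],"rot":[0,0,0],"claw":0.6},{"travel":[0,0,0],"rot":[0,0,0],"claw":0.6},{"travel":[0,0,0],"rot":[0,0,0],"claw":0.6},{"travel":[0,0,0.04],"rot":[0,0,0],"claw":0.6},{"travel":[0,0,0.04],"rot":[0,0,0],"claw":0.6},{"travel":[0,0,0.04],"rot":[0,0,0],"claw":0},{"travel":[0,0,0.04],"rot":[0,0,0],"claw":0},{"travel":[0,0,0.04],"rot":[0,0,0],"claw":0},{"travel":[0,0,0.04],"rot":[0,0,0],"claw":0},{"travel":[0,0,0.04],"rot":[0,0,0],"claw":0},{"travel":[0,0,0.04],"rot":[0,0,0],"claw":0}]}}

```text
time: 26.65
ee_pos: [0.4425, 0.1706, 0.0016]
orientation: [3.141, 0.0, 1.572]
contact_force: [-2.9, -0.5, 4.2]
gripper_width: 0.0285
grasp_force: 58.9
```

{"fn": "play_rows", "kwargs": {"moves": [{"travel":[0,0,-0.2],"rot":[0,0,0],"claw":0},{"travel":[0,0,-0.5],"rot":[0,0,0],"claw":0},{"travel":[0,0,-0.8],"rot":[0,0,0],"claw":0},{"travel":[0,0,-1.0],"rot":[0,0,0],"claw":0},{"travel":[-0.15,0,-1.0],"rot":[0,0,0],"claw":0},{"travel":[-0.4,0,-1.0],"rot":[0,0,0],"claw":0},{"travel":[-0.65,0,-1.0],"rot":[0,0,0],"claw":0},{"travel":[-0.9,0,-1.0],"rot":[0,0,0],"claw":0},{"travel":[-1.0,0,-1.0],"rot":[0,0,0],"claw":0}]}}

```text
time: 27.78
ee_pos: [0.4424, 0.0184, 0.1512]
orientation: [-3.142, 0.0, 1.569]
contact_force: [-0.8, -0.1, -0.6]
gripper_width: 0.0288
grasp_force: 59.3
```

{"fn": "play_rows", "kwargs": {"moves": [{"travel":[-0.2,0.1,0],"rot":[0,0,0],"claw":0},{"travel":[-0.45,0.25,0],"rot":[0,0,0],"claw":0},{"travel":[-0.7,0.4,0],"rot":[0,0,0],"claw":0},{"travel":[-0.9,0.55,0],"rot":[0,0,0],"claw":0},{"travel":[-1.0,0.7,0],"rot":[0,0,0],"claw":0}]}}

```text
time: 28.4
ee_pos: [0.5485, -0.1307, 0.1509]
orientation: [-3.141, -0.0, 1.57]
contact_force: [0.7, 0.6, -0.8]
gripper_width: 0.0293
grasp_force: 59.3
```

{"fn": "play_rows", "kwargs": {"moves": [{"travel":[-0.12,0.25,0],"rot":[0,0,0],"claw":0},{"travel":[-0.25,0.5,0],"rot":[0,0,0],"claw":0},{"travel":[-0.32,0.67,0],"rot":[0,0,0],"claw":0},{"travel":[-0.32,0.67,0],"rot":[0,0,0],"claw":0},{"travel":[-0.32,0.67,0],"rot":[0,0,0],"claw":0}]}}

```text
time: 29.02
ee_pos: [0.648, -0.1761, 0.1509]
orientation: [-3.141, -0.001, 1.573]
contact_force: [0.3, 0.5, -0.0]
gripper_width: 0.0287
grasp_force: 59.4
```

```bash
python3 - <<'E'
from h import *
c=read_camera('wrist');cv2.imwrite('pics/w6.png',c['frame'][:,:,::-1])
s=r.get_state();print(s['ee_pos'],s['gripper_width'],s['grasp_force'])
E
```

```text
[ 0.64784194 -0.17627312  0.15122104] 0.028785639818390406 59.445632100105286
```

View pics/w6.png

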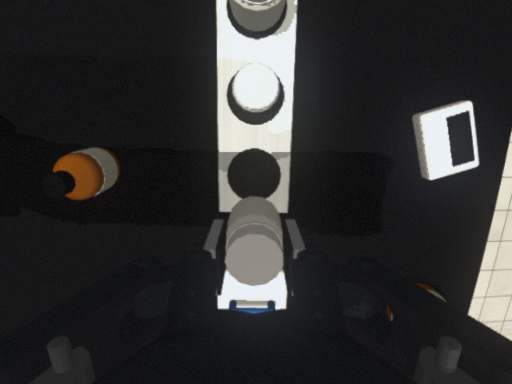

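{"fn": "play_rows", "kwargs": {"moves": [{"travel":[-0.012,0,0.2],"rot":[0,0,0],"claw":0},{"travel":[-0.012,0,0.45],"rot":[0,0,0],"claw":0},{"travel":[-0.012,0,0.7],"rot":[0,0,0],"claw":0},{"travel":[-0.012,0,0.82],"rot":[0,0,0],"claw":0},{"travel":[-0.012,0,0.88],"rot":[0,0,0],"claw":0},{"travel":[-0.012,0,0.9],"rot":[0,0,0],"claw":0},{"travel":[-0.012,0,0.91],"rot":[0,0,0],"claw":0},{"travel":[-0.012,0,0.91],"rot":[0,0,0],"claw":0},{"travel":[-0.012,0,0.91],"rot":[0,0,0],"claw":0}]}}

```text
time: 30.2
ee_pos: [0.6487, -0.1792, 0.0154]
orientation: [3.141, 0.0, 1.572]
contact_force: [-0.2, 0.2, 0.4]
gripper_width: 0.0291
grasp_force: 59.4
```

{"fn": "play_rows", "kwargs": {"moves": [{"travel":[0,0,0.008],"rot":[0,0,0],"claw":0},{"travel":[0,0,0.008],"rot":[0,0,0],"claw":0},{"travel":[0,0,0.008],"rot":[0,0,0],"claw":0.6},{"travel":[0,0,0],"rot":[0,0,0],"claw":0.8},{"travel":[0,0,0],"rot":[0,0,0],"claw":0.9},{"travel":[0,0,0],"rot":[0,0,0],"claw":0.9},{"travel":[0,0,-0.2],"rot":[0,0,0],"claw":0.9},{"travel":[0,0,-0.5],"rot":[0,0,0],"claw":0.9},{"travel":[0,0,-0.8],"rot":[0,0,0],"claw":0.9},{"travel":[0,0,-1],"rot":[0,0,0],"claw":0.9},{"travel":[0,0,-1],"rot":[0,0,0],"claw":0.9}]}}

```text
time: 31.58
ee_pos: [0.6499, -0.1793, 0.1679]
orientation: [3.137, 0.001, 1.572]
contact_force: [-0.3, 0.1, -0.3]
gripper_width: 0.0771
grasp_force: 0.0
```

{"fn": "play_rows", "kwargs": {"moves": [{"travel":[-0.1,-0.2,-0.2],"rot":[0,0,0],"claw":0.9},{"travel":[-0.2,-0.4,-0.3],"rot":[0,0,0],"claw":0.9},{"travel":[-0.3,-0.7,-0.3],"rot":[0,0,0],"claw":0.9},{"travel":[-0.3,-0.9,-0.3],"rot":[0,0,0],"claw":0.9},{"travel":[-0.3,-0.9,-0.3],"rot":[0,0,0],"claw":0.9},{"travel":[-0.3,-0.9,-0.3],"rot":[0,0,0],"claw":0.9}]}}

```text
time: 32.33
ee_pos: [0.5137, -0.2241, 0.2093]
orientation: [-3.141, -0.0, 1.572]
contact_force: [-0.1, 0.3, -0.6]
gripper_width: 0.0769
grasp_force: 0.0
```

```bash
python3 - <<'E'
from h import *
C={n:read_camera(n) for n in('scene','side')}
P={'a':(.647,-.178),'b':(.648,-.093),'c':(.649,-.008),'d':(.650,.076)}
im=[]
for n,c in C.items():
    o=c['frame'][:,:,::-1].copy()
    for j,p in P.items():
        q=proj(c,jarpts(j,*p,.012)).astype(np.int32)
        cv2.polylines(o,[cv2.convexHull(q)],True,(0,0,255),1)
    y,x=(90,110) if n=='scene' else (90,160)
    im.append(cv2.resize(o[y:y+180,x:x+160],None,fx=2.5,fy=2.5,interpolation=0))
cv2.imwrite('pics/fin.png',np.hstack(im))
E
```

```text
(no output)
```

View pics/fin.png

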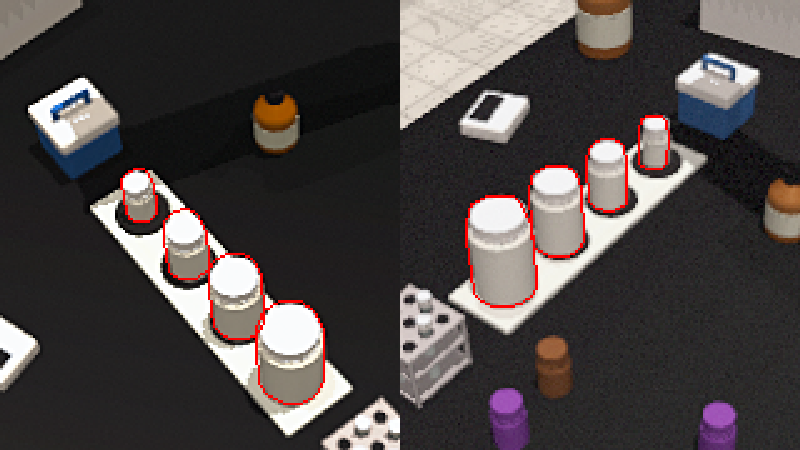

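All four jars stand inside their predicted outlines (red), upright and in order, with the smallest next to the cool box. The beaker was never touched, so I'm handing the job in.

```bash
python3 -c "
from bench import ticket
print(ticket.finish_job())"
```

```text
the job is handed in; nothing more can be done
None
```

The four jars stand upright on the pads in size order, smallest next to the cool box and largest by the rack, the beaker was not touched, and the job is handed in; the hand-in did not report a verdict.

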